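# Flip open the praline box

### The arm

A 6-joint arm with a two-finger parallel gripper is mounted at the origin on the work surface. World frame = base frame: x ahead of the robot, y to its left, z up, the work surface at z = 0. Lengths are in m, angles in rad, forces in N, time in s.
With the tool pointing down it reaches from about 0.225 to 0.725 m from the base axis. Payload 3.1 kg.
Tool frame: the origin (TCP) lies at the very end of the fingers, on their centre line; the grasp point (between the pads) lies 19 mm behind it; x points along the fingers, y is the direction in which the jaws open and shut, and the axes are right-handed (so a half turn about x gives the same grasp; the last joint's range is limited). The gripper opens to 85 mm and grips with 20 to 120 N. Pads are 22 mm wide; open, the fingers measure 114 mm over their backs; the gripper's body (76 mm by 85 mm) begins 54 mm behind the grasp point. The pads swing forward as they close: fully open they stand 13 mm farther back than shut.
Start: joints at [-1.423, 0.048, 0.099, 1.622, 0, 1.443], TCP at [0.143, -0.505, 0.231] pointing down, gripper open.
Joint ranges: [-2.91, 2.91], [-0.99, 1.94], [-1.21, 1.42], [-2.12, 2.29], [-1.49, 1.47], [-3.14, 3.14]. Speed limits (rad/s): [2.79, 2.79, 3.14, 3.14, 3.14, 3.14].

### API

Orientations are given as a unit quaternion [x, y, z, w].
In Python, from rig import env gives the robot as it stands.
- The arm moves only by the tool carry_out, never from a script. Its argument "steps" is a list of rows, each a list of 7 numbers: the turn, a rotation vector about the tool's x, y, z in rad, then the shift along the tool's x, y, z in m, then the opening, from 0 (shut) to 1 (fully open). In form: [[rx, ry, rz, x, y, z, grip], ...]. A call has 1 to 12 rows; each row shifts and turns the commanded pose from where the row before left it, along the tool's axes as they then stand; what a row does not reach is not made up. A row lasts 1/12 s, in which the tool goes at most 41.7 mm and 7.16 degrees, less where a joint would pass 70% of its speed; a pose out of reach is approached as far as the arm can. A call is refused whole if a number of a shift passes 0.0417 or a number of a turn 0.125, either way. A call with a gripper value outside its range is refused whole. The fingers move at their own pace and stop on an object; "grip_force" is the grip in N (left out, the last holds). Time passes only in rows, so rows that do not move let the fingers close. It gives the time, the measured TCP pose, the force and the opening at its end, in the units of the state.
- env.observe(): the state, without advancing time (a new reading comes with each control period).
- env.read_camera(name): name is "scene" or "top" or "wrist"; returns (picture, depth): 480x640x3 uint8, red, green, blue; 480x640 float32, m along the optical axis (not along the pixel's ray), 0 where there is no reading.
- env.camera_model(name): a dict with "fx", "fy", "cx", "cy" (pixels), "k1" (the pictures are not rectified: a ray, as slopes to the right and down, at radius r is drawn at 1 + k1 r^2 times it, then the intrinsics apply), "camera_from_world" (4x4, takes a point from world to camera coordinates). Camera axes: x right, y up, looking along -z (the intrinsics and any distortion apply to the point x, -y, -z); pixel columns grow to the right and rows downward; lengths in m; the calibration is good to about 2 mm. A picture is of the moment at which its call begins: read the wrist's pose just before it. camera_model takes no time and is no camera call; for the wrist camera it gives the pose at the moment of the call.
- env.sign_off(): hands the job in, once; it reports no verdict.
The state is a dict: "t": time; "joint_pos": joint angles; "qd": joint speeds; "tau": joint torques, N m; "tool_pos": TCP position; "tcp_rot": TCP orientation; "ft_force": force on the tool from outside, world axes, zero at the start; "moment": the same for the moment, N m; "width": finger opening in m.
Only numpy, scipy, OpenCV 4.12 (cv2) and the standard library are available. Lean on these libraries where they do the work, as an engineer would, in place of code of your own. Each camera call takes 0.05 s, during which the arm holds its last target.

### The job

Flip open the praline box with the orange lid, using only a fingertip or the outside of the fingers: push up under the flared black lip at the front of the lid and tip the lid over past upright, so that it stays open leaning back by itself, then move clear. Do not grip the lid or force it, and do not lift or shove the box. Leave the box with the green lid shut, and everything else where it stands.

Things in the scene. Friction and masses are not known exactly. Their poses are not given: they have to be found in the camera images.
- orange_box: the praline box to open: white, box-shaped, open-topped under its lid, 130 mm deep (x) x 150 mm wide (y) x 70 mm high, 1.2 kg, loose on the bench and standing upright, turned at most 0.3 rad either way from facing squarely along world -x; origin at the centre of its underside; z up, x from the front (lip side, towards the robot) to the back (hinge side), y along the hinge.
- orange_lid (a joint): hinge of the orange lid, rad: 0 shut, 1.57 upright, stop at 1.95 (leaning back). A free hinge with hardly any friction: below about 1.57 the lid falls shut, beyond it falls back onto the stop and stays. The lid is a flat orange plate 134 x 154 mm, 6 mm thick, about 0.16 kg (0.7 to 1.3 times that); lifting it at the lip takes about 1 N.
- orange_hinge (a point): point on the hinge line of the orange lid, in the middle of its width, at the back top edge of the box (70 mm above the bench, level with the underside of the shut lid). Its axes turn with the lid: x runs from lip to hinge along the plate, y along the hinge line, z out of the lid's top.
- orange_lip (a point): outer edge of the flared black lip of the orange lid, middle of its width and thickness. The lip is a black plate 100 mm wide (along the hinge), 5 mm thick, 28 mm long, that leaves the lid's front edge (130 mm from the hinge) and is bent up by 0.6 rad; its outer edge is 153 mm in front of the hinge, 19 mm above the lid's underside and 23 mm in front of the box, so there is open room for a fingertip beneath it. Moves with the lid.
- green_box: the other box, to be left shut: the same in all but its green lid; white, box-shaped, open-topped under its lid, 130 mm deep (x) x 150 mm wide (y) x 70 mm high, 1.2 kg, loose on the bench and standing upright, turned at most 0.3 rad either way from facing squarely along world -x; origin at the centre of its underside; z up, x from the front (lip side, towards the robot) to the back (hinge side), y along the hinge.
- green_lid (a joint): hinge of the green lid, rad: 0 shut; a twin of the orange one.
- jar_mid (a point): bystander: small amber jar with a white cap, 48 mm across, 75 mm high; the point is its centre, half-way up.
- spatula_grip (a point): bystander: spatula 200 mm long lying on the bench; the point is the middle of its handle.
- praline_mid (a point): bystander: one loose reddish praline, a dome 28 mm across and 25 mm high; the point is half-way up its axis.
Not all that is in view belongs to the job. Leave any brown or purple look-alike of the orange_box alone.

How it is judged:
At the end, for the whole second after the job is handed in: the orange lid leans back open on its stop (above 1.85 rad) and is still; its box stands flat on the bench within 30 mm of where it was; the green lid is shut (below 0.05 rad); the green box, jar, spatula and praline are within 20 mm of where they were (value of joint orange_lid above 1.85 rad and velocity of joint orange_lid between -0.05 and 0.05 rad/s and value of joint green_lid below 0.05 rad and distance of orange_box from where it was at the start of the episode below 0.03 m and height (world z) of orange_box below 0.005 m and angle between orange_box's own z axis and vertical below 0.05 rad and linear speed of orange_box below 0.02 m/s and distance of each of green_box, jar_mid, spatula_grip, praline_mid from where it was at the start of the episode below 0.02 m); the robot touches nothing.
It fails at once if the orange-lidded box is lifted or tipped (10 mm, 0.15 rad) (height (world z) of orange_box above 0.01 m or angle between orange_box's own z axis and vertical above 0.15 rad).
It fails at once if the orange-lidded box is shoved more than 30 mm (distance of orange_box from where it was at the start of the episode above 0.03 m).
It fails at once if the lid or box is gripped or forced (fingers press it with more than 18 N) (contact force between the fingers and orange_box above 18 N).
It fails at once if the green lid is opened (0.15 rad) (value of joint green_lid above 0.15 rad).
It fails at once if the green-lidded box, jar, spatula or loose praline is moved more than 20 mm (distance of any of green_box, jar_mid, spatula_grip, praline_mid from where it was at the start of the episode above 0.02 m).
It also fails if it takes over 51 s, if anything falls off the work surface, if the arm or the gripper's body presses on something with over 40 N, if the wrist force passes 120 N, or if a joint passes its speed limit or range.

## Working session

There is one attempt and no reset: what is moved stays moved. The work goes in short steps, Python scripts to look and compute and a tool call to move; the robot and the scene stay as the last step left them, time stands still between calls to the robot, and variables do not carry over. Pictures are saved under pics/ and viewed, and the job is handed in when it is done.

Besides the shell and the picture viewer there is one more tool, called after "Call:" by a JSON object that holds its "op" and its "data". carry_out: Moves the arm, as the interface text tells. Its arguments: {"type":"object","properties":{"steps":{"type":"array"},"grip_force":{"type":"number"}},"required":["steps"]}

```bash
ls; mkdir -p pics
python3 - <<'E'
from rig import env
import cv2,numpy as np
s=env.observe();print(s)
for n in("top","scene"):
    p,d=env.read_camera(n);cv2.imwrite(f"pics/{n}0.png",p[:,:,::-1]);np.save(f"{n}d.npy",d);np.save(f"{n}p.npy",p)
    print(n,env.camera_model(n))
E
```

```text
pics
{'t': 0.0, 'joint_pos': array([-1.42280673e+00,  4.87459677e-02,  9.75994285e-02,  1.62197804e+00,
       -1.00682185e-05,  1.44301507e+00]), 'qd': array([-2.09176950e-04,  1.28350453e-05,  1.84064607e-03, -3.38205866e-05,
        1.16163672e-04, -4.74982554e-04]), 'tau': array([-3.06345737e-04, -3.38782954e+01,  3.20015466e+01,  2.00529839e-02,
       -9.28934105e-05, -2.15997447e-07]), 'tool_pos': array([ 0.14285664, -0.50456644,  0.23012043]), 'tcp_rot': array([-0.70038318, -0.09801408,  0.70040693, -0.09636792]), 'ft_force': array([ 0.66934908, -0.3626726 ,  0.10471794]), 'moment': array([-0.04398432,  0.01448878, -0.03816743]), 'width': 0.08529869166684308}
top {'fx': 444.34021918079907, 'fy': 444.34021918079907, 'cx': 318.2614431871148, 'cy': 234.14278696824636, 'k1': -0.03301270610038461, 'camera_from_world': array([[ 0.01919858, -0.99971924,  0.0138874 , -0.02762342],
       [ 0.98667431,  0.02118903,  0.16132211, -0.58133015],
       [-0.16157108,  0.01060518,  0.98680409, -0.86816668],
       [ 0.        ,  0.        ,  0.        ,  1.        ]])}
scene {'fx': 499.59289396137785, 'fy': 499.59289396137785, 'cx': 317.48849887910626, 'cy': 242.27772493668164, 'k1': 0.0007661890877797019, 'camera_from_world': array([[-0.74179369,  0.67029293,  0.0212015 ,  0.39820104],
       [-0.3767987 , -0.44272784,  0.81364292,  0.1605728 ],
       [ 0.55476559,  0.59556649,  0.58097822, -1.37206348],
       [ 0.        ,  0.        ,  0.        ,  1.        ]])}
```

View pics/top0.png

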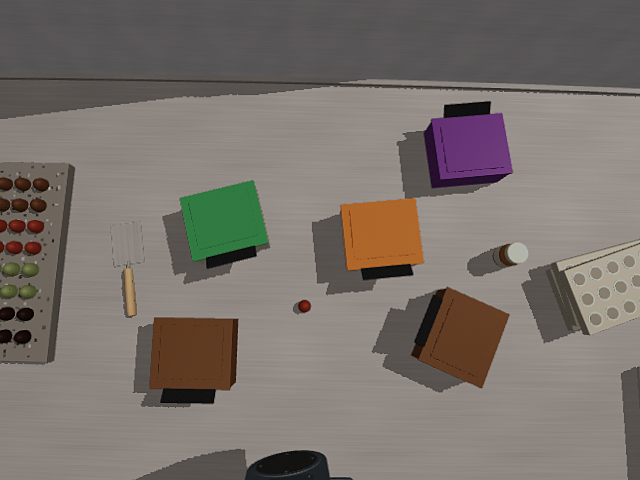

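View pics/scene0.png

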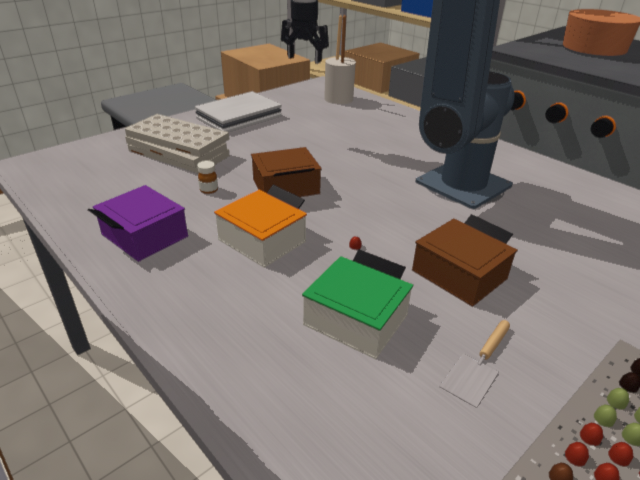

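The top view shows the orange lid with corners near (341,205), (415,198), (423,264) and (346,270), and its lip at (362–413, 265–278). The green lid is to the left, the praline at (304,306), the jar at (513,254), and a brown box at (465,335). Next I'll measure these.

```bash
cat > h.py <<'E'
import numpy as np,cv2
def unproj(m,uv,d):
    uv=np.asarray(uv,float).reshape(-1,2); d=np.asarray(d).reshape(-1)
    K=np.array([[m['fx'],0,m['cx']],[0,m['fy'],m['cy']],[0,0,1]])
    xy=cv2.undistortPoints(uv.reshape(-1,1,2),K,np.array([m['k1'],0,0,0,0.])).reshape(-1,2)
    P=np.c_[xy[:,0]*d,-xy[:,1]*d,-d]
    T=np.linalg.inv(m['camera_from_world'])
    return P@T[:3,:3].T+T[:3,3]
def cloud(m,d):
    v,u=np.mgrid[0:480,0:640]
    return unproj(m,np.c_[u.ravel(),v.ravel()],d.ravel()).reshape(480,640,3)
E
python3 - <<'E'
from rig import env
from h import *
p=np.load('topp.npy');d=np.load('topd.npy');m=env.camera_model('top')
W=cloud(m,d);hsv=cv2.cvtColor(p,cv2.COLOR_RGB2HSV)
def rect(mask,n):
    mask=cv2.morphologyEx(mask.astype(np.uint8),cv2.MORPH_OPEN,np.ones((3,3)))
    k,l,st,_=cv2.connectedComponentsWithStats(mask);i=1+np.argmax(st[1:,4]);P=W[(l==i)&(d>0)]
    z=np.median(P[:,2]);P=P[abs(P[:,2]-z)<.008]
    r=cv2.minAreaRect(P[:,:2].astype(np.float32));print(n,z,r,'\n',cv2.boxPoints(r))
h,s,v=[hsv[...,i].astype(int) for i in range(3)]
box=np.zeros((480,640),bool);box[190:285,330:430]=1
rect((h>8)&(h<20)&(s>190)&(v>150)&box,'orange')
rect((h>50)&(h<85)&(s>120),'green')
lip=(v<50)&box;lip[:258]=0
P=W[lip&(W[...,2]>.06)];print('lip',len(P),P.min(0),P.max(0),P.mean(0))
r=cv2.minAreaRect(P[:,:2].astype(np.float32));print(r,cv2.boxPoints(r))
for n,(u,vv) in dict(praline=(304,306),jar=(513,254),brownL=(432,302),brownT=(448,290),brownC=(465,335),brownB=(414,352),bench=(350,330)).items(): print(n,W[vv,u])
E
```

```text
orange 0.07737414054261055 ((0.5818499326705933, -0.14166569709777832), (0.13183443248271942, 0.15116502344608307), 6.43073034286499) 
 [[ 0.50788206 -0.0739416 ]
 [ 0.5248129  -0.2241555 ]
 [ 0.6558178  -0.20938979]
 [ 0.638887   -0.05917589]]
green 0.07701442727415408 ((0.6023974418640137, 0.17605704069137573), (0.13352948427200317, 0.153265580534935), 15.503361701965332) 
 [[0.5175784  0.23205566]
 [0.55854553 0.08436668]
 [0.68721646 0.12005842]
 [0.64624935 0.2677474 ]]
lip 558 [ 0.43384323 -0.19977905  0.07412046] [ 0.52107392 -0.00609077  0.95087545] [ 0.50435957 -0.14892957  0.08723077]
((0.4870183765888214, -0.0986504852771759), (0.040357355028390884, 0.20964455604553223), 18.980825424194336) [[ 0.43384326 -0.00609081]
 [ 0.5020305  -0.20433645]
 [ 0.5401935  -0.19121017]
 [ 0.47200626  0.00703548]]
praline [0.43498242 0.01039904 0.02667967]
jar [ 0.54510885 -0.40681724  0.07609754]
brownL [ 0.44694336 -0.23658145  0.09203653]
brownT [ 0.47122489 -0.2738387   0.07364212]
brownC [ 0.38477346 -0.30398702  0.07698784]
brownB [ 0.34633896 -0.21581335  0.02466491]
bench [ 0.38697997 -0.08692178 -0.00054029]
```

```bash
cat >> h.py <<'E'
from scipy.spatial.transform import Rotation as R
def target(psi,phi,sgn=1):
    x=np.array([np.cos(phi)*np.cos(psi),np.cos(phi)*np.sin(psi),-np.sin(phi)])
    y=sgn*np.array([-np.sin(psi),np.cos(psi),0]);return R.from_matrix(np.c_[x,y,np.cross(x,y)])
def plan(p0,R0,p1,R1,n):
    rv=np.round((R0.inv()*R1).as_rotvec()/n,4);rows=[];Rc=R0;p=np.array(p0,float)
    for i in range(n):
        w=p0+(p1-p0)*(i+1)/n; s=np.round(Rc.inv().apply(w-p),4)
        p=p+Rc.apply(s);Rc=Rc*R.from_rotvec(rv);rows.append([*map(float,rv),*map(float,s)])
    return rows,p,Rc
E
python3 - <<'E'
from rig import env
from h import *
s=env.observe();R0=R.from_quat(s['tcp_rot']);print(R0.as_matrix().round(3))
T=np.linalg.inv(env.camera_model('wrist')['camera_from_world']);print('cam in tool',R0.inv().apply(T[:3,3]-s['tool_pos']))
for sg in(1,-1):
    Rt=target(-.1,.6,sg);print(sg,(R0.inv()*Rt).as_rotvec())
    rows,p,Rc=plan(s['tool_pos'],R0,np.array([.42,-.13,.25]),Rt,24)
    print(np.linalg.norm(rows[0][:3]))
    if sg==1:
        for r in rows:print(r)
        print(p)
E
```

```text
[[-0.     0.272 -0.962]
 [ 0.002 -0.962 -0.272]
 [-1.    -0.002 -0.   ]]
cam in tool [-0.14136352  0.00024788 -0.07682332]
1 [-2.47595813 -0.250939    1.30626372]
0.11713176341197976
[-0.1032, -0.0105, 0.0544, -0.0008, -0.0119, -0.0154]
[-0.1032, -0.0105, 0.0544, -0.0016, -0.0101, -0.0164]
[-0.1032, -0.0105, 0.0544, -0.0022, -0.0084, -0.0175]
[-0.1032, -0.0105, 0.0544, -0.0028, -0.0063, -0.0181]
[-0.1032, -0.0105, 0.0544, -0.0033, -0.0043, -0.0187]
[-0.1032, -0.0105, 0.0544, -0.0037, -0.0021, -0.0189]
[-0.1032, -0.0105, 0.0544, -0.004, 0.0001, -0.0191]
[-0.1032, -0.0105, 0.0544, -0.004, 0.0022, -0.0189]
[-0.1032, -0.0105, 0.0544, -0.0041, 0.0043, -0.0184]
[-0.1032, -0.0105, 0.0544, -0.004, 0.0065, -0.0179]
[-0.1032, -0.0105, 0.0544, -0.0038, 0.0085, -0.0171]
[-0.1032, -0.0105, 0.0544, -0.0034, 0.0104, -0.0161]
[-0.1032, -0.0105, 0.0544, -0.003, 0.0121, -0.0148]
[-0.1032, -0.0105, 0.0544, -0.0024, 0.0138, -0.0135]
[-0.1032, -0.0105, 0.0544, -0.0018, 0.0152, -0.012]
[-0.1032, -0.0105, 0.0544, -0.001, 0.0165, -0.0103]
[-0.1032, -0.0105, 0.0544, -0.0002, 0.0174, -0.0086]
[-0.1032, -0.0105, 0.0544, 0.0007, 0.0182, -0.0067]
[-0.1032, -0.0105, 0.0544, 0.0016, 0.0188, -0.0048]
[-0.1032, -0.0105, 0.0544, 0.0027, 0.019, -0.003]
[-0.1032, -0.0105, 0.0544, 0.0036, 0.0191, -0.0009]
[-0.1032, -0.0105, 0.0544, 0.0047, 0.0188, 0.0009]
[-0.1032, -0.0105, 0.0544, 0.0057, 0.0184, 0.0028]
[-0.1032, -0.0105, 0.0544, 0.0067, 0.0176, 0.0046]
[ 0.41995799 -0.129982    0.24998004]
-1 [0.34464825 0.95911197 0.18424962]
0.043204745109767746
```

Run:
```python
from rig import env
from h import *
s=env.observe();R0=R.from_quat(s['tcp_rot'])
rows,p,Rc=plan(s['tool_pos'],R0,np.array([.42,-.13,.25]),target(-.1,.6,-1),20)
for r in rows:print([*np.round(r,3).tolist(),0],end=',')
```

```text
[0.017, 0.048, 0.009, -0.001, -0.014, -0.018, 0],[0.017, 0.048, 0.009, -0.0, -0.014, -0.018, 0],[0.017, 0.048, 0.009, 0.001, -0.015, -0.018, 0],[0.017, 0.048, 0.009, 0.001, -0.015, -0.018, 0],[0.017, 0.048, 0.009, 0.002, -0.016, -0.017, 0],[0.017, 0.048, 0.009, 0.003, -0.016, -0.017, 0],[0.017, 0.048, 0.009, 0.003, -0.016, -0.016, 0],[0.017, 0.048, 0.009, 0.004, -0.016, -0.016, 0],[0.017, 0.048, 0.009, 0.004, -0.017, -0.016, 0],[0.017, 0.048, 0.009, 0.005, -0.017, -0.015, 0],[0.017, 0.048, 0.009, 0.006, -0.017, -0.014, 0],[0.017, 0.048, 0.009, 0.006, -0.018, -0.014, 0],[0.017, 0.048, 0.009, 0.007, -0.018, -0.013, 0],[0.017, 0.048, 0.009, 0.007, -0.018, -0.013, 0],[0.017, 0.048, 0.009, 0.008, -0.018, -0.012, 0],[0.017, 0.048, 0.009, 0.008, -0.019, -0.011, 0],[0.017, 0.048, 0.009, 0.008, -0.019, -0.011, 0],[0.017, 0.048, 0.009, 0.009, -0.019, -0.01, 0],[0.017, 0.048, 0.009, 0.009, -0.02, -0.009, 0],[0.017, 0.048, 0.009, 0.009, -0.02, -0.008, 0],
```

Call:
{"op": "carry_out", "data": {"steps": [[0.017,0.048,0.009,0,-0.014,-0.018,0],[0.017,0.048,0.009,0,-0.014,-0.018,0],[0.017,0.048,0.009,0.001,-0.015,-0.018,0],[0.017,0.048,0.009,0.001,-0.015,-0.018,0],[0.017,0.048,0.009,0.002,-0.016,-0.017,0],[0.017,0.048,0.009,0.003,-0.016,-0.017,0],[0.017,0.048,0.009,0.003,-0.016,-0.016,0],[0.017,0.048,0.009,0.004,-0.016,-0.016,0],[0.017,0.048,0.009,0.004,-0.017,-0.016,0],[0.017,0.048,0.009,0.005,-0.017,-0.015,0]], "grip_force": 20}}

```text
t: 0.93
tool_pos: [0.2811, -0.3174, 0.2395]
tcp_rot: [0.856, 0.027, -0.514, 0.042]
ft_force: [0.3, -0.6, 1.2]
width: 0.0001
```

Call:
{"op": "carry_out", "data": {"steps": [[0.017,0.048,0.009,0.006,-0.017,-0.014,0],[0.017,0.048,0.009,0.006,-0.018,-0.014,0],[0.017,0.048,0.009,0.007,-0.018,-0.013,0],[0.017,0.048,0.009,0.007,-0.018,-0.013,0],[0.017,0.048,0.009,0.008,-0.018,-0.012,0],[0.017,0.048,0.009,0.008,-0.019,-0.011,0],[0.017,0.048,0.009,0.008,-0.019,-0.011,0],[0.017,0.048,0.009,0.009,-0.019,-0.01,0],[0.017,0.048,0.009,0.009,-0.02,-0.009,0],[0.017,0.048,0.009,0.009,-0.02,-0.008,0],[0,0,0,0,0,0,0],[0,0,0,0,0,0,0]]}}

```text
t: 1.93
tool_pos: [0.4394, -0.1735, 0.2577]
tcp_rot: [0.95, -0.02, -0.312, -0.023]
ft_force: [0.2, -1.1, 0.1]
width: -0.0002
```

Run:
```python
from rig import env
from h import *
s=env.observe();R0=R.from_quat(s['tcp_rot']);print(R0.as_matrix().round(3),s['joint_pos'].round(3),s['tool_pos'])
for n in("wrist",):
    m=env.camera_model(n);p,d=env.read_camera(n);cv2.imwrite(f"pics/{n}1.png",p[:,:,::-1]);np.save('wd.npy',d);np.save('wp.npy',p)
    W=cloud(m,d);np.save('wW.npy',W)
```

```text
[[ 0.805 -0.052 -0.591]
 [-0.024 -0.998  0.056]
 [-0.593 -0.031 -0.804]] [-1.001 -0.989 -0.84   1.067  0.727  2.465] [ 0.43937852 -0.17345483  0.25768387]
```

View pics/wrist1.png

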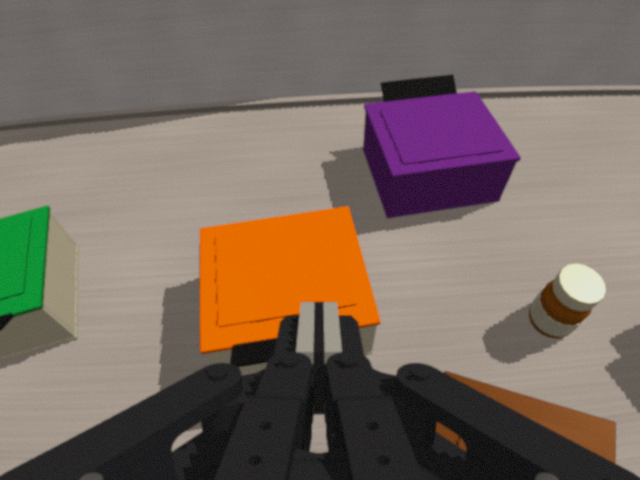

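Call:
{"op": "carry_out", "data": {"steps": [[0,0,0,0.016,0,-0.012,0],[0,0,0,0.016,0,-0.012,0],[0,0,0,0.016,0,-0.012,0],[0,0,0,0,0,0,0],[0,0,0,0,0,0,0]]}}

```text
t: 2.4
tool_pos: [0.4991, -0.1781, 0.2591]
tcp_rot: [0.95, -0.021, -0.312, -0.023]
ft_force: [0.3, 0.4, -0.3]
width: -0.0002
```

Run:
```python
from rig import env
from h import *
s=env.observe();R0=R.from_quat(s['tcp_rot']);print(s['t'],R0.as_matrix().round(3),s['joint_pos'].round(4).tolist(),s['tool_pos'].tolist())
```

```text
2.4 [[ 0.805 -0.055 -0.591]
 [-0.026 -0.998  0.057]
 [-0.593 -0.031 -0.804]] [-0.8319, -0.8429, -0.796, 0.8604, 0.6157, 2.6316] [0.4990514846968084, -0.1780791141335279, 0.2590881097232227]
```

Call:
{"op": "carry_out", "data": {"steps": [[0,0,0,0.012,0,0.016,0],[0,0,0,0.012,0,0.016,0],[0,0,0,0.012,0,0.016,0],[0,0,0,0,0,0,0],[0,0,0,0,0,0,0]]}}

```text
t: 2.82
tool_pos: [0.4989, -0.1764, 0.1979]
tcp_rot: [0.95, -0.022, -0.312, -0.024]
ft_force: [-0.3, -0.5, 0.2]
width: 0.0001
```

```bash
cat > log.py <<'E'
import json
from rig import env
s=env.observe()
d=dict(q=s['joint_pos'].tolist(),p=s['tool_pos'].tolist(),r=s['tcp_rot'].tolist())
open('log.jsonl','a').write(json.dumps(d)+'\n');print(s['t'],s['joint_pos'].round(3),s['tool_pos'].round(4),s['ft_force'].round(2))
E
cat > log.jsonl <<'E'
{"q":[-1.42280673,0.0487459677,0.0975994285,1.62197804,-1e-5,1.44301507],"p":[0.14285664,-0.50456644,0.23012043],"r":[-0.70038318,-0.09801408,0.70040693,-0.09636792]}
{"q":[-1.001,-0.989,-0.84,1.067,0.727,2.465],"p":[0.43937852,-0.17345483,0.25768387],"r":[0.95,-0.02,-0.312,-0.023]}
{"q":[-0.8319,-0.8429,-0.796,0.8604,0.6157,2.6316],"p":[0.49905,-0.178079,0.259088],"r":[0.95,-0.021,-0.312,-0.023]}
E
python3 log.py
```

```text
2.8167 [-0.828 -0.856 -0.923  0.744  0.612  2.637] [ 0.4989 -0.1764  0.1979] [-0.3  -0.45  0.22]
```

Call:
{"op": "carry_out", "data": {"steps": [[0,0,0.09,-0.01,-0.02,0,0],[0,0,0.09,-0.01,-0.02,0,0],[0,0,0.09,-0.01,-0.02,0,0],[0,0,0,0,0,0,0],[0,0,0,0,0,0,0]]}}

```text
t: 3.23
tool_pos: [0.5133, -0.126, 0.218]
tcp_rot: [0.938, -0.127, -0.322, 0.015]
ft_force: [0.2, 0.2, -0.2]
width: 0.0001
```

```bash
python3 log.py
```

```text
3.2333 [-0.417 -0.99  -0.959  0.678  0.082  2.943] [ 0.5133 -0.126   0.218 ] [ 0.16  0.19 -0.24]
```

```bash
cat >> h.py <<'E'
import json
def data(): return [json.loads(l) for l in open('log.jsonl')]
def A_of(q):
    q1,q2,q3,q4,q5,q6=q; f=q2-q3; P=f+q4; c,s=np.cos,np.sin
    z0=lambda *a:np.array(a,float)
    cols=[z0(1,0,0),z0(0,1,0),z0(0,0,1), z0(c(q2),0,-s(q2)),z0(s(q2),0,c(q2)), z0(c(f),0,-s(f)),z0(s(f),0,c(f)), z0(c(P),0,-s(P)), z0(s(P),0,c(P)), z0(c(P)*c(q5),s(q5),-s(P)*c(q5))]
    M=np.array(cols).T
    return R.from_euler('z',q1).as_matrix()@M
def fitfk(lam=1e-3):
    D=data();A=np.vstack([A_of(d['q']) for d in D]);b=np.hstack([d['p'] for d in D])
    n=A.shape[1];x=np.linalg.lstsq(np.vstack([A,lam*np.eye(n)]),np.r_[b,np.zeros(n)],rcond=None)[0]
    return x,(A@x-b).reshape(-1,3)
E
python3 - <<'E'
from h import *
D=data()
x,r=fitfk();print(x.round(4));print(r.round(4))
for d in D:
    print(R.from_quat(d['r']).as_matrix()[:,0].round(3))
E
```

```text
[-0.      0.0669  0.2247  0.0009  0.3873  0.5041  0.0225  0.1133 -0.0011
  0.3152]
[[ 0.  0. -0.]
 [ 0.  0. -0.]
 [-0. -0.  0.]
 [-0. -0.  0.]
 [-0.  0. -0.]]
[-0.     0.002 -1.   ]
[ 0.805 -0.024 -0.593]
[ 0.805 -0.026 -0.593]
[ 0.804 -0.026 -0.594]
[ 0.76  -0.248 -0.6  ]
```

```bash
cat >> h.py <<'E'
from scipy.optimize import least_squares
LO=np.array([-2.91,-.99,-1.21,-2.12,-1.49,-3.14]);HI=np.array([2.91,1.94,1.42,2.29,1.47,3.14])
def fkx(q,X): 
    q=np.r_[q,0] if len(q)==5 else q
    A=A_of(q);return A@X,A[:,9]
def ik(p,x,X,q0=None):
    best=None
    for s in ([q0] if q0 is not None else [[-.5,-.5,-.5,.8,0],[-.5,-.8,-1,.5,.8],[0,-.8,-1,.5,-.8],[.6,-.5,-.8,.5,-1.2],[-1,-.5,-.8,.5,1.2]]):
        r=least_squares(lambda q:np.r_[(fkx(q,X)[0]-p)*5,fkx(q,X)[1]-x],s,bounds=(LO[:5]+.03,HI[:5]-.03))
        if best is None or r.cost<best.cost:best=r
    return best.x,np.sqrt(2*best.cost)
def xdir(psi,phi): return np.array([np.cos(phi)*np.cos(psi),np.cos(phi)*np.sin(psi),-np.sin(phi)])
E
python3 - <<'E'
from h import *
X,_=fitfk()
pts=[(.47,-.14,.06),(.502,-.15,.055),(.52,-.15,.15),(.6,-.14,.2),(.64,-.135,.2)]
for phi in(.1,.3,.5,.7,.9):
    for psi in(-1.6,-1.3,-1.,-.7,-.4,0,.4,.7,1.,1.3,1.6):
        e=[ik(np.array(p),xdir(psi,phi),X)[1] for p in pts]
        print(phi,psi,' '.join('ok' if k<.004 else f'{k:.2f}' for k in e))
E
```

```text
0.1 -1.6 ok ok ok ok ok
0.1 -1.3 0.01 ok ok ok ok
0.1 -1.0 ok ok ok ok ok
0.1 -0.7 0.14 0.08 0.17 ok ok
0.1 -0.4 0.23 0.17 0.38 0.12 ok
0.1 0 0.29 0.13 0.25 0.08 ok
0.1 0.4 0.03 0.01 ok ok ok
0.1 0.7 ok ok ok 0.03 0.02
0.1 1.0 ok ok ok ok ok
0.1 1.3 ok ok 0.09 0.15 0.15
0.1 1.6 0.10 0.14 0.25 0.33 0.34
0.3 -1.6 ok ok ok ok ok
0.3 -1.3 ok ok ok ok ok
0.3 -1.0 ok ok ok ok ok
0.3 -0.7 0.23 0.17 0.08 ok ok
0.3 -0.4 0.42 0.36 0.21 ok ok
0.3 0 0.23 0.20 0.12 ok ok
0.3 0.4 ok ok ok ok ok
0.3 0.7 ok ok ok ok ok
0.3 1.0 ok ok ok ok ok
0.3 1.3 ok ok ok ok 0.01
0.3 1.6 ok ok 0.09 0.19 0.21
0.5 -1.6 ok ok ok ok ok
0.5 -1.3 ok ok ok ok ok
0.5 -1.0 ok ok ok ok ok
0.5 -0.7 0.12 0.07 ok ok ok
0.5 -0.4 0.25 0.19 0.07 ok ok
0.5 0 0.13 0.09 ok ok ok
0.5 0.4 ok ok ok ok ok
0.5 0.7 ok ok ok ok ok
0.5 1.0 ok ok ok ok ok
0.5 1.3 ok ok ok ok ok
0.5 1.6 ok ok ok 0.06 0.09
0.7 -1.6 ok ok ok ok ok
0.7 -1.3 ok ok ok ok ok
0.7 -1.0 ok ok ok ok ok
0.7 -0.7 ok ok ok ok ok
0.7 -0.4 0.07 0.01 ok ok ok
0.7 0 ok ok ok ok ok
0.7 0.4 ok ok ok ok ok
0.7 0.7 ok ok ok ok ok
0.7 1.0 ok ok ok ok ok
0.7 1.3 ok ok ok ok ok
0.7 1.6 ok ok ok ok ok
0.9 -1.6 ok ok ok ok ok
0.9 -1.3 ok ok ok ok ok
0.9 -1.0 ok ok ok ok ok
0.9 -0.7 ok ok ok ok ok
0.9 -0.4 ok ok ok ok ok
0.9 0 ok ok ok ok ok
0.9 0.4 ok ok ok ok ok
0.9 0.7 ok ok ok ok ok
0.9 1.0 ok ok ok ok ok
0.9 1.3 ok ok ok ok ok
0.9 1.6 ok ok ok ok ok
```

Run:
```python
from h import *
X,_=fitfk()
q0=data()[-1]['q'][:5]
for phi,psi,p in [(.9,-.1,(.48,-.135,.218)),(.9,0,(.46,-.14,.15)),(.8,0,(.46,-.14,.1)),(.7,0,(.46,-.14,.05)),(.75,0,(.46,-.14,.05)),(.7,0,(.498,-.14,.048)),(.7,0,(.498,-.14,.08)),(.7,0,(.52,-.14,.15)),(.7,0,(.56,-.14,.2)),(.7,0,(.66,-.14,.19))]:
    q,e=ik(np.array(p),xdir(psi,phi),X,np.clip(q0,LO[:5]+.04,HI[:5]-.04));print(phi,p,q.round(2),round(e,4));
    q0=q
```

```text
0.9 (0.48, -0.135, 0.218) [-0.6  -0.76 -0.7   1.02  0.3 ] 0.0
0.9 (0.46, -0.14, 0.15) [-0.71 -0.78 -0.83  0.97  0.42] 0.0
0.8 (0.46, -0.14, 0.1) [-0.77 -0.87 -1.02  0.81  0.51] 0.0
0.7 (0.46, -0.14, 0.05) [-0.83 -0.9  -1.18  0.63  0.6 ] 0.0186
0.75 (0.46, -0.14, 0.05) [-0.8  -0.88 -1.16  0.65  0.55] 0.0
0.7 (0.498, -0.14, 0.048) [-0.73 -0.75 -1.14  0.46  0.54] 0.0
0.7 (0.498, -0.14, 0.08) [-0.73 -0.8  -1.1   0.55  0.54] 0.0
0.7 (0.52, -0.14, 0.15) [-0.68 -0.78 -0.95  0.65  0.5 ] 0.0
0.7 (0.56, -0.14, 0.2) [-0.61 -0.67 -0.8   0.67  0.45] 0.0
0.7 (0.66, -0.14, 0.19) [-0.47 -0.36 -0.64  0.48  0.36] 0.0
```

```bash
cat > go.py <<'E'
import sys
from rig import env
from h import *
a=[float(v) for v in sys.argv[1:]];p1=np.array(a[:3]);psi,phi=a[3:5];n=int(a[5])
s=env.observe();R0=R.from_quat(s['tcp_rot']);rows,p,_=plan(s['tool_pos'],R0,p1,target(psi,phi,-1),n)
print(','.join(str([*np.round(r,3).tolist(),0]) for r in rows))
E
python3 go.py .46 -.14 .15 0 .85 8
```

```text
[-0.01, -0.024, -0.03, 0.0, 0.002, 0.011, 0],[-0.01, -0.024, -0.03, 0.001, 0.002, 0.011, 0],[-0.01, -0.024, -0.03, 0.001, 0.002, 0.011, 0],[-0.01, -0.024, -0.03, 0.001, 0.002, 0.011, 0],[-0.01, -0.024, -0.03, 0.001, 0.002, 0.011, 0],[-0.01, -0.024, -0.03, 0.001, 0.002, 0.011, 0],[-0.01, -0.024, -0.03, 0.002, 0.002, 0.011, 0],[-0.01, -0.024, -0.03, 0.002, 0.002, 0.011, 0]
```

Call:
{"op": "carry_out", "data": {"steps": [[-0.01,-0.024,-0.03,0,0.002,0.011,0],[-0.01,-0.024,-0.03,0.001,0.002,0.011,0],[-0.01,-0.024,-0.03,0.001,0.002,0.011,0],[-0.01,-0.024,-0.03,0.001,0.002,0.011,0],[-0.01,-0.024,-0.03,0.001,0.002,0.011,0],[-0.01,-0.024,-0.03,0.001,0.002,0.011,0],[-0.01,-0.024,-0.03,0.002,0.002,0.011,0],[-0.01,-0.024,-0.03,0.002,0.002,0.011,0],[0,0,0,0,0,0,0],[0,0,0,0,0,0,0]]}}

```text
t: 4.07
tool_pos: [0.4558, -0.1461, 0.1461]
tcp_rot: [0.91, -0.009, -0.415, -0.002]
ft_force: [-0.2, 1.1, 0.7]
width: 0.0004
```

```bash
python3 log.py; python3 go.py .455 -.138 .05 0 .75 8
python3 - <<'E'
from rig import env
from h import *
for n in("scene","top"):
    p,d=env.read_camera(n);cv2.imwrite(f"pics/{n}2.png",p[:,:,::-1])
E
```

```text
4.0667 [-0.753 -0.833 -0.889  0.943  0.453  2.541] [ 0.4558 -0.1461  0.1461] [-0.25  1.07  0.68]
[-0.001, 0.013, -0.002, 0.009, -0.001, 0.008, 0],[-0.001, 0.013, -0.002, 0.009, -0.001, 0.008, 0],[-0.001, 0.013, -0.002, 0.009, -0.001, 0.008, 0],[-0.001, 0.013, -0.002, 0.009, -0.001, 0.008, 0],[-0.001, 0.013, -0.002, 0.008, -0.001, 0.008, 0],[-0.001, 0.013, -0.002, 0.008, -0.001, 0.009, 0],[-0.001, 0.013, -0.002, 0.008, -0.001, 0.009, 0],[-0.001, 0.013, -0.002, 0.008, -0.001, 0.009, 0]
```

View pics/scene2.png

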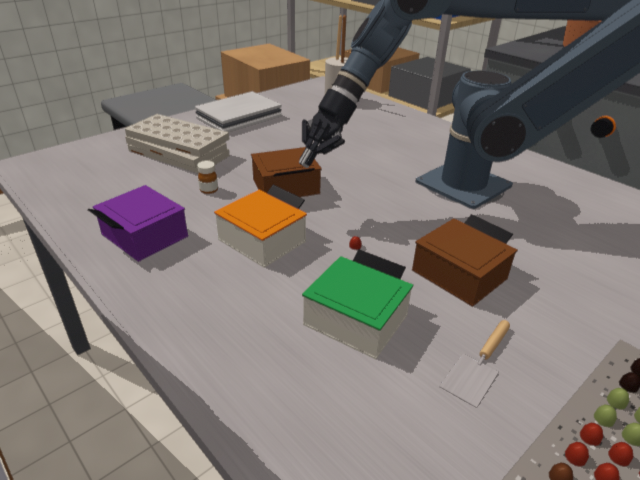

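View pics/top2.png

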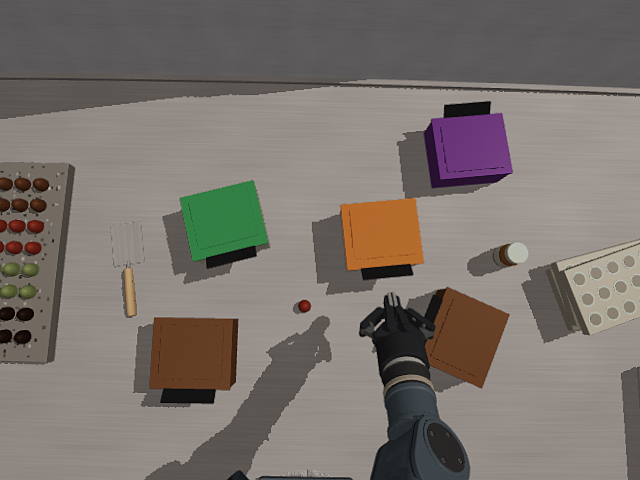

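```bash
python3 go.py .452 -.124 .05 0 .75 8
python3 - <<'E'
from h import *
X,_=fitfk();q0=data()[-1]['q'][:5]
for phi,psi,p in [(.75,0,(.452,-.124,.05)),(.75,0,(.496,-.124,.05)),(.75,0,(.52,-.124,.15)),(.75,0,(.6,-.124,.2))]:
    q,e=ik(np.array(p),xdir(psi,phi),X,q0);print(q.round(2),round(e,4))
E
```

```text
[-0.001, 0.013, -0.002, 0.009, -0.003, 0.008, 0],[-0.001, 0.013, -0.002, 0.009, -0.003, 0.008, 0],[-0.001, 0.013, -0.002, 0.008, -0.003, 0.009, 0],[-0.001, 0.013, -0.002, 0.008, -0.003, 0.009, 0],[-0.001, 0.013, -0.002, 0.008, -0.003, 0.009, 0],[-0.001, 0.013, -0.002, 0.008, -0.003, 0.009, 0],[-0.001, 0.013, -0.002, 0.008, -0.003, 0.009, 0],[-0.001, 0.013, -0.002, 0.008, -0.002, 0.009, 0]
[-0.78 -0.96 -1.18  0.7   0.54] 0.0099
[-0.67 -0.77 -1.12  0.52  0.47] 0.0
[-0.62 -0.77 -0.92  0.7   0.44] 0.0
[-0.5  -0.53 -0.69  0.65  0.36] 0.0
```

```bash
python3 go.py .46 -.124 .06 0 .78 8
python3 - <<'E'
from h import *
X,_=fitfk();q0=data()[-1]['q'][:5]
for phi,psi,p in [(.78,0,(.46,-.124,.06)),(.78,0,(.46,-.124,.05))]:
    q,e=ik(np.array(p),xdir(psi,phi),X,q0);print(q.round(2),round(e,4))
E
```

```text
[-0.001, 0.01, -0.002, 0.008, -0.003, 0.007, 0],[-0.001, 0.01, -0.002, 0.008, -0.003, 0.007, 0],[-0.001, 0.01, -0.002, 0.008, -0.003, 0.007, 0],[-0.001, 0.01, -0.002, 0.008, -0.003, 0.007, 0],[-0.001, 0.01, -0.002, 0.008, -0.003, 0.007, 0],[-0.001, 0.01, -0.002, 0.008, -0.003, 0.007, 0],[-0.001, 0.01, -0.002, 0.008, -0.003, 0.007, 0],[-0.001, 0.01, -0.002, 0.008, -0.003, 0.007, 0]
[-0.74 -0.91 -1.13  0.71  0.5 ] 0.0
[-0.74 -0.9  -1.15  0.68  0.5 ] 0.0
```

Call:
{"op": "carry_out", "data": {"steps": [[-0.001,0.01,-0.002,0.004,-0.007,-0.004,0],[-0.001,0.01,-0.002,0.004,-0.007,0.006,0],[-0.001,0.01,-0.002,0.009,-0.006,0.009,0],[-0.001,0.01,-0.002,0.009,-0.002,0.009,0],[-0.001,0.01,-0.002,0.009,0,0.009,0],[-0.001,0.01,-0.002,0.009,0,0.009,0],[-0.001,0.01,-0.002,0.01,0,0.009,0],[-0.001,0.01,-0.002,0.01,0,0.009,0],[0,0,0,0,0,0,0],[0,0,0,0,0,0,0]]}}

```text
t: 5.0
tool_pos: [0.4591, -0.1204, 0.0592]
tcp_rot: [0.925, 0.003, -0.38, -0.001]
ft_force: [0.1, -0.6, 0.5]
width: -0.0
```

```bash
python3 log.py;python3 go.py .496 -.124 .048 0 .75 4
python3 - <<'E'
from rig import env
from h import *
ims=[]
for n in("scene","wrist"):
    p,d=env.read_camera(n);cv2.imwrite(f"pics/{n}3.png",p[:,:,::-1])
    if n=="scene":cv2.imwrite(f"pics/{n}3c.png",cv2.resize(p[100:300,180:440,::-1],None,fx=3,fy=3))
E
```

```text
5.0 [-0.737 -0.919 -1.139  0.711  0.505  2.571] [ 0.4591 -0.1204  0.0592] [ 0.06 -0.6   0.53]
[0.0, 0.007, 0.002, 0.008, 0.001, -0.004, 0],[0.0, 0.007, 0.002, 0.009, 0.001, -0.004, 0],[0.0, 0.007, 0.002, 0.008, 0.001, -0.004, 0],[0.0, 0.007, 0.002, 0.009, 0.001, -0.004, 0]
```

View pics/scene3c.png

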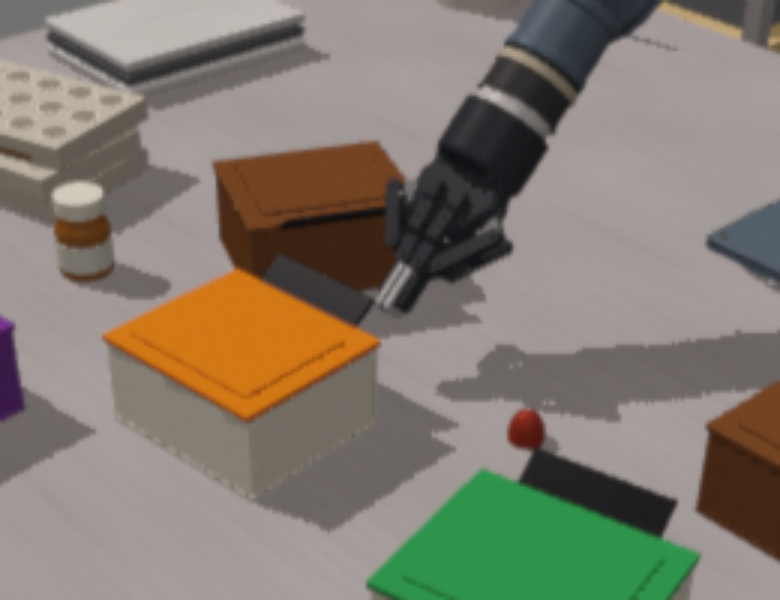

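View pics/wrist3.png

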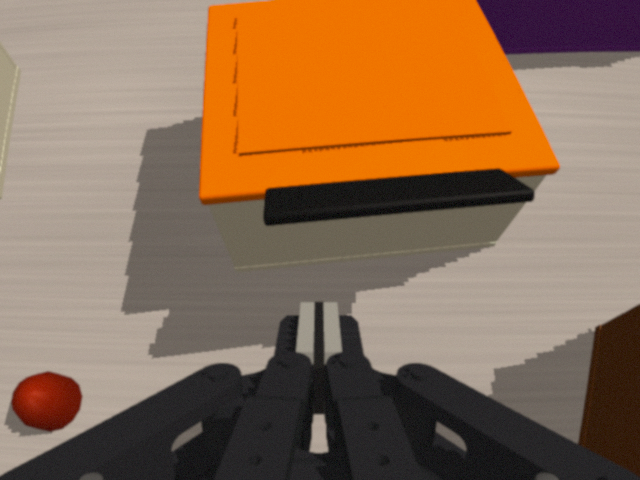

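The wrist view shows the shut fingers at (319,305), in front of the lip at (265–533, 175–222) and facing its left part. The scene view shows clear space all round. Next I slide in under the lip.

Call:
{"op": "carry_out", "data": {"steps": [[0,0.007,0,0.009,0.001,-0.004,0],[0,0.007,0,0.009,0.001,-0.004,0],[0,0.007,0,0.009,0.001,-0.004,0],[0,0.007,0,0.008,0.001,-0.004,0],[0,0,0,0,0,0,0],[0,0,0,0,0,0,0]]}}

```text
t: 5.6
tool_pos: [0.4963, -0.1249, 0.0482]
tcp_rot: [0.931, 0.003, -0.366, -0.0]
ft_force: [-0.4, -0.1, 0.3]
width: 0.0003
```

```bash
python3 log.py
python3 - <<'E'
from rig import env
from h import *
ims=[]
for n in("scene","wrist"):
    p,d=env.read_camera(n);cv2.imwrite(f"pics/{n}4.png",p[:,:,::-1])
    if n=="scene":cv2.imwrite(f"pics/{n}4c.png",cv2.resize(p[130:280,200:400,::-1],None,fx=4,fy=4))
E
```

```text
5.6 [-0.675 -0.754 -1.115  0.516  0.481  2.638] [ 0.4963 -0.1249  0.0482] [-0.38 -0.07  0.33]
```

View pics/scene4c.png

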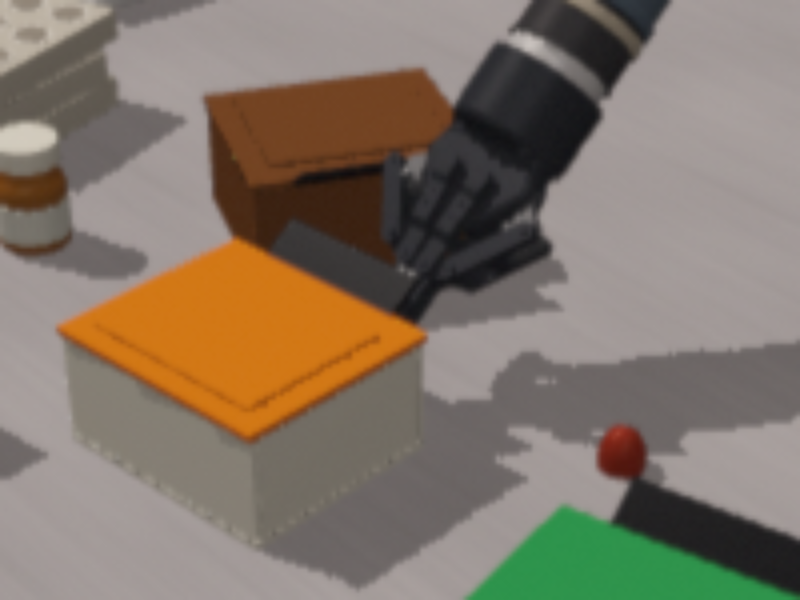

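View pics/wrist4.png

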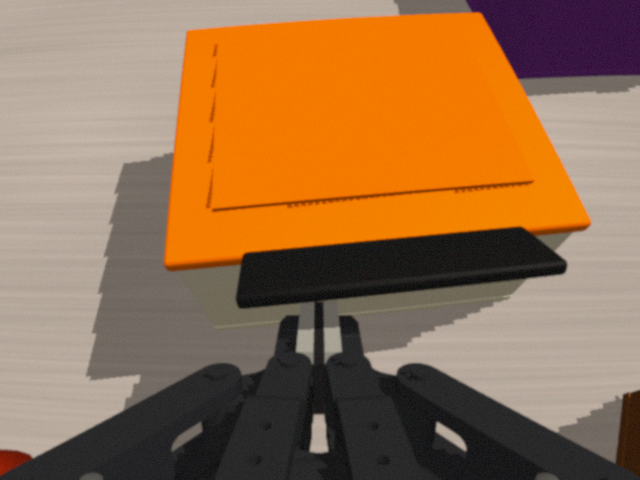

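Call:
{"op": "carry_out", "data": {"steps": [[0,0,0,-0.004,0,-0.0045,0],[0,0,0,-0.004,0,-0.0045,0],[0,0,0,-0.004,0,-0.0045,0],[0,0,0,-0.004,0,-0.0045,0],[0,0,0,-0.004,0,-0.0045,0],[0,0,0,0,0,0,0]]}}

```text
t: 6.2
tool_pos: [0.4973, -0.1256, 0.0797]
tcp_rot: [0.931, 0.003, -0.365, 0.0]
ft_force: [-1.4, -0.3, 0.8]
width: 0.0006
```

```bash
python3 log.py
python3 - <<'E'
from rig import env
from h import *
ims=[]
for n in("scene","wrist"):
    p,d=env.read_camera(n)
    ims.append(cv2.resize(p[130:280,200:400,::-1],None,fx=2,fy=2) if n=="scene" else cv2.resize(p[:,:,::-1],(400,300)))
cv2.imwrite("pics/c5.png",np.hstack(ims))
E
```

```text
6.2 [-0.675 -0.796 -1.07   0.599  0.48   2.64 ] [ 0.4973 -0.1256  0.0797] [-1.42 -0.34  0.78]
```

View pics/c5.png

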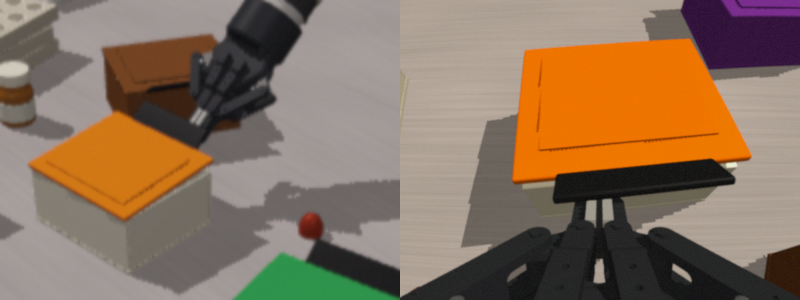

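Run:
```python
from h import *
X,_=fitfk();q0=data()[-1]['q'][:5]
th=np.r_[np.linspace(.065,1.3,19),np.linspace(1.35,1.75,9)]
r=np.interp(th,[.065,.4,.8,1.2,1.7],[.142,.135,.125,.115,.11]);h=np.where(r>.13,(r-.13)*.68+.001,0)
c=np.c_[-r*np.cos(th)+h*np.sin(th),r*np.sin(th)+h*np.cos(th)]
d=c-c[0];p0=np.array([.4973,-.1256,.0797]);Rt=target(0,.75,-1)
P=p0+np.c_[d[:,0]*.9937,d[:,0]*.112,d[:,1]]
for i in range(1,len(th)):
    s=Rt.inv().apply(P[i]-P[i-1]);
    q,e=ik(P[i],xdir(0,.75),X,q0);q0=q
    print(round(th[i],2),P[i].round(3),s.round(4).tolist(),q.round(2),round(e,3))
```

```text
0.13 [ 0.5   -0.125  0.088] [-0.0037, -0.0003, -0.0082] [-0.66 -0.8  -1.05  0.61  0.47] 0.0
0.2 [ 0.504 -0.125  0.096] [-0.0031, -0.0004, -0.0083] [-0.65 -0.79 -1.03  0.62  0.46] 0.0
0.27 [ 0.507 -0.124  0.104] [-0.0026, -0.0004, -0.0083] [-0.65 -0.78 -1.02  0.63  0.46] 0.0
0.34 [ 0.512 -0.124  0.112] [-0.002, -0.0005, -0.0084] [-0.64 -0.77 -1.    0.64  0.45] 0.0
0.41 [ 0.516 -0.123  0.119] [-0.0014, -0.0005, -0.0084] [-0.62 -0.76 -0.98  0.64  0.44] 0.0
0.48 [ 0.521 -0.123  0.125] [-0.0006, -0.0006, -0.0082] [-0.61 -0.75 -0.96  0.64  0.43] 0.0
0.55 [ 0.527 -0.122  0.131] [-0.0001, -0.0006, -0.0081] [-0.6  -0.73 -0.94  0.64  0.43] 0.0
0.61 [ 0.532 -0.122  0.136] [0.0005, -0.0006, -0.0072] [-0.59 -0.72 -0.92  0.64  0.42] 0.0
0.68 [ 0.539 -0.121  0.142] [0.0008, -0.0008, -0.0089] [-0.58 -0.7  -0.9   0.64  0.41] 0.0
0.75 [ 0.546 -0.12   0.147] [0.0014, -0.0008, -0.0087] [-0.56 -0.68 -0.88  0.63  0.4 ] 0.0
0.82 [ 0.553 -0.119  0.152] [0.002, -0.0008, -0.0085] [-0.55 -0.66 -0.86  0.63  0.39] 0.0
0.89 [ 0.561 -0.118  0.157] [0.0026, -0.0008, -0.0082] [-0.54 -0.64 -0.84  0.62  0.38] 0.0
0.96
[... 655 characters left out ...]
73] [0.0037, -0.0006, -0.0043] [-0.45 -0.47 -0.72  0.56  0.32] 0.0
1.45 [ 0.624 -0.111  0.173] [0.0039, -0.0006, -0.0041] [-0.44 -0.45 -0.7   0.55  0.32] 0.0
1.5 [ 0.63  -0.111  0.173] [0.0041, -0.0006, -0.0038] [-0.43 -0.44 -0.69  0.54  0.31] 0.0
1.55 [ 0.635 -0.11   0.173] [0.0042, -0.0006, -0.0036] [-0.43 -0.42 -0.68  0.53  0.31] 0.0
1.6 [ 0.641 -0.109  0.172] [0.0044, -0.0006, -0.0034] [-0.42 -0.4  -0.67  0.53  0.3 ] 0.0
1.65 [ 0.646 -0.109  0.171] [0.0045, -0.0006, -0.0031] [-0.41 -0.39 -0.66  0.52  0.3 ] 0.0
1.7 [ 0.652 -0.108  0.17 ] [0.0047, -0.0006, -0.0029] [-0.41 -0.37 -0.66  0.51  0.29] 0.0
1.75 [ 0.657 -0.108  0.17 ] [0.0045, -0.0006, -0.0031] [-0.4  -0.36 -0.65  0.5   0.29] 0.0
```

Call:
{"op": "carry_out", "data": {"steps": [[0,0,0,-0.0037,0,-0.0082,0],[0,0,0,-0.003,0,-0.0083,0],[0,0,0,-0.0026,0,-0.0083,0],[0,0,0,-0.002,-0.001,-0.0084,0],[0,0,0,-0.0014,0,-0.0084,0],[0,0,0,-0.0006,-0.001,-0.0082,0],[0,0,0,0,0,-0.008,0],[0,0,0,0,0,0,0]]}}

```text
t: 6.97
tool_pos: [0.5281, -0.123, 0.1323]
tcp_rot: [0.931, 0.004, -0.365, 0.0]
ft_force: [-9.6, 0.7, 6.5]
width: 0.0002
```

```bash
cat > look.py <<'E'
import sys
from rig import env
from h import *
ims=[]
for n in("scene","wrist"):
    p,d=env.read_camera(n)
    ims.append(cv2.resize(p[100:280,180:420,::-1],(400,300)) if n=="scene" else cv2.resize(p[:,:,::-1],(400,300)))
cv2.imwrite(sys.argv[1],np.hstack(ims))
E
python3 log.py; python3 look.py pics/c6.png
```

```text
6.9667 [-0.608 -0.728 -0.937  0.639  0.439  2.695] [ 0.5281 -0.123   0.1323] [-9.56  0.67  6.53]
```

View pics/c6.png

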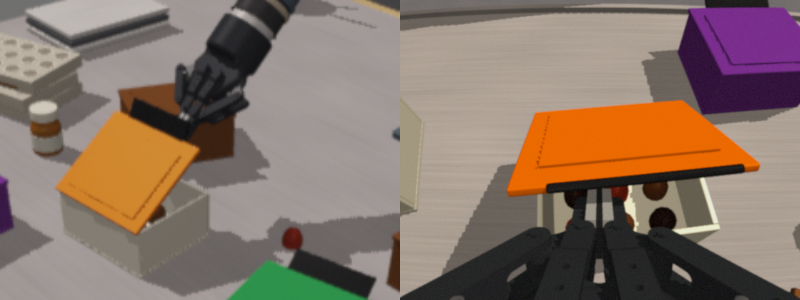

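```bash
python3 log.py
python3 - <<'E'
from rig import env
from h import *
m=env.camera_model('top');p,d=env.read_camera('top')
W=cloud(m,d);hsv=cv2.cvtColor(p,cv2.COLOR_RGB2HSV);h,s,v=[hsv[...,i].astype(int) for i in range(3)]
mk=(h>8)&(h<20)&(s>190)&(v>120);mk[:150]=0;mk[300:]=0;mk[:,:320]=0;mk[:,440:]=0
P=W[mk];c=P.mean(0);u,S,vt=np.linalg.svd(P-c);n=vt[2]*np.sign(vt[2][2]);print(len(P),c,n,'theta',np.arccos(n[2]),P.min(0),P.max(0))
s=env.observe();print(s['ft_force'],s['moment'],s['tau'])
cv2.imwrite('pics/top7.png',cv2.resize(p[150:330,280:520,::-1],None,fx=3,fy=3))
E
```

```text
7.0667 [-0.609 -0.729 -0.939  0.64   0.438  2.695] [ 0.5273 -0.1231  0.131 ] [-10.18   0.21   5.35]
3979 [ 0.58987924 -0.13895699  0.11752031] [0.93645229 0.00803426 0.35070296] theta 1.2124746901718215 [ 0.43384323 -0.22132419  0.07186081] [ 0.65794352 -0.00609077  0.95087545]
[-9.79448634  0.68277275  5.59240677] [0.04410384 1.2440507  0.09264937] [ 1.04583185e+00 -9.17879909e+00  3.59665310e+01 -6.08742401e+00
  1.25901002e+00  1.77284359e-02]
```

View pics/top7.png

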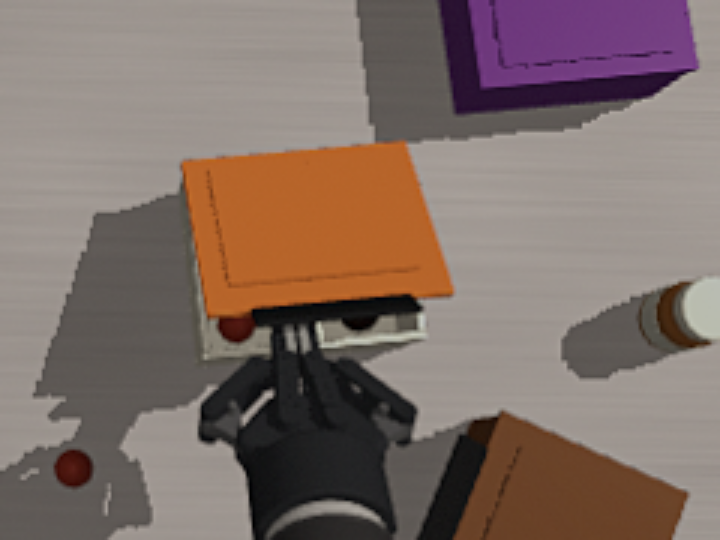

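Call:
{"op": "carry_out", "data": {"steps": [[0,0,0,-0.003,0,0,0],[0,0,0,-0.003,0,0,0],[0,0,0,0,0,0,0]]}}

```text
t: 7.37
tool_pos: [0.5221, -0.1229, 0.1334]
tcp_rot: [0.931, 0.003, -0.366, -0.0]
ft_force: [-0.3, 1.0, 0.1]
width: -0.0
```

```bash
python3 log.py
python3 - <<'E'
from rig import env
from h import *
m=env.camera_model('top');p,d=env.read_camera('top')
W=cloud(m,d);hsv=cv2.cvtColor(p,cv2.COLOR_RGB2HSV);h,s,v=[hsv[...,i].astype(int) for i in range(3)]
mk=(h>8)&(h<20)&(s>190)&(v>120);mk[:190]=0;mk[255:]=0;mk[:,:335]=0;mk[:,435:]=0
P=W[mk&(W[...,2]<.3)&(W[...,2]>.05)];c=np.median(P,0)
A=np.c_[P[:,:2],np.ones(len(P))];k=np.linalg.lstsq(A,P[:,2],rcond=None)[0];print('theta',np.arctan(np.hypot(*k[:2])),k,P.max(0))
p,d=env.read_camera('wrist');cv2.imwrite('pics/w8.png',p[:,:,::-1])
E
```

```text
7.3667 [-0.618 -0.748 -0.942  0.66   0.444  2.688] [ 0.5221 -0.1229  0.1334] [-0.34  1.03  0.06]
theta 0.5208811570230457 [-0.56988078 -0.06636881  0.4377055 ] [ 0.65623609 -0.06007896  0.14293648]
```

View pics/w8.png

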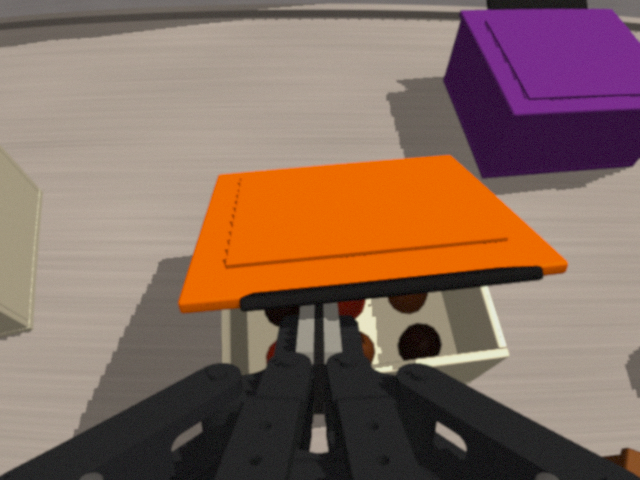

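```bash
cat > arc.py <<'E'
import sys
from rig import env
from h import *
t0,t1,n,dr=float(sys.argv[1]),float(sys.argv[2]),int(sys.argv[3]),float(sys.argv[4])
s=env.observe();p=s['tool_pos'];Rt=R.from_quat(s['tcp_rot'])
yy=p[1]+.1344;hx=.6455-.112*yy
v=np.array([(p[0]-hx)/.9937+.0075,p[2]+.008-.07])
r0=-v[0]*np.cos(t0)+v[1]*np.sin(t0);h=v[0]*np.sin(t0)+v[1]*np.cos(t0);print('r,h',r0,h)
th=np.linspace(t0,t1,n+1);r=r0+dr*(th-t0)/(t1-t0)
c=np.c_[-r*np.cos(th)+h*np.sin(th),r*np.sin(th)+h*np.cos(th)];d=np.diff(c,axis=0)
S=Rt.inv().apply(np.c_[d[:,0]*.9937,d[:,0]*.112,d[:,1]])
print(','.join(str([0,0,0,*a,0]) for a in S.round(4).tolist()))
E
python3 arc.py .52 .9 6 .001
```

```text
r,h 0.13545584152462797 0.003972391663681386
[0, 0, 0, -0.0016, -0.0005, -0.0084, 0],[0, 0, 0, -0.0011, -0.0006, -0.0085, 0],[0, 0, 0, -0.0006, -0.0006, -0.0086, 0],[0, 0, 0, -0.0, -0.0006, -0.0086, 0],[0, 0, 0, 0.0005, -0.0007, -0.0086, 0],[0, 0, 0, 0.0011, -0.0007, -0.0085, 0]
```

Call:
{"op": "carry_out", "data": {"steps": [[0,0,0,-0.0016,-0.0005,-0.0084,0],[0,0,0,-0.0011,-0.0006,-0.0085,0],[0,0,0,-0.0006,-0.0006,-0.0086,0],[0,0,0,0,0,0,0]]}}

```text
t: 7.8
tool_pos: [0.5389, -0.1217, 0.1572]
tcp_rot: [0.931, 0.003, -0.364, 0.001]
ft_force: [0.2, 0.2, 0.0]
width: 0.0001
```

```bash
cat > th.py <<'E'
from rig import env
from h import *
m=env.camera_model('top');p,d=env.read_camera('top')
W=cloud(m,d);hsv=cv2.cvtColor(p,cv2.COLOR_RGB2HSV);h,s,v=[hsv[...,i].astype(int) for i in range(3)]
mk=(h>8)&(h<20)&(s>190)&(v>90);mk[:170]=0;mk[255:]=0;mk[:,:335]=0;mk[:,435:]=0
P=W[mk&(W[...,2]<.3)&(W[...,2]>.05)];c=np.median(P,0)
u,S,vt=np.linalg.svd(P-c,full_matrices=False);n=vt[2]*np.sign(vt[2][2]);print('theta',np.arccos(n[2]),n,P.min(0),P.max(0),len(P))
E
python3 log.py;python3 th.py
```

```text
7.8 [-0.585 -0.708 -0.879  0.668  0.423  2.714] [ 0.5389 -0.1217  0.1572] [0.18 0.15 0.02]
theta 0.7260509934282946 [0.65937018 0.07760832 0.74780206] [ 0.54266629 -0.21985415  0.07066476] [ 0.65863307 -0.05979314  0.1728048 ] 3324
```

```bash
python3 arc.py .726 1.28 8 -.004
```

```text
r,h 0.13650172922815465 0.004535318952910566
[0, 0, 0, 0.0009, -0.0008, -0.0094, 0],[0, 0, 0, 0.0016, -0.0008, -0.0093, 0],[0, 0, 0, 0.0022, -0.0008, -0.0091, 0],[0, 0, 0, 0.0028, -0.0009, -0.0089, 0],[0, 0, 0, 0.0034, -0.0009, -0.0086, 0],[0, 0, 0, 0.004, -0.0009, -0.0083, 0],[0, 0, 0, 0.0045, -0.0009, -0.008, 0],[0, 0, 0, 0.0051, -0.001, -0.0077, 0]
```

Call:
{"op": "carry_out", "data": {"steps": [[0,0,0,0.0007,-0.0008,-0.0094,0],[0,0,0,0.0014,-0.0008,-0.0093,0],[0,0,0,0.002,-0.0008,-0.0091,0],[0,0,0,0.0026,-0.0009,-0.0089,0],[0,0,0,0,0,0,0]]}}

```text
t: 8.27
tool_pos: [0.5688, -0.118, 0.1785]
tcp_rot: [0.931, 0.003, -0.365, 0.0]
ft_force: [-1.0, -0.7, 1.4]
width: 0.0005
```

```bash
python3 log.py;python3 th.py; python3 look.py pics/c9.png
```

```text
8.2667 [-0.529 -0.622 -0.794  0.651  0.385  2.759] [ 0.5688 -0.118   0.1785] [-0.97 -0.67  1.42]
theta 1.006213020674871 [0.83904046 0.09857892 0.53506383] [ 0.57132735 -0.21654374  0.07016995] [ 0.65850615 -0.05940309  0.20991289] 1786
```

View pics/c9.png

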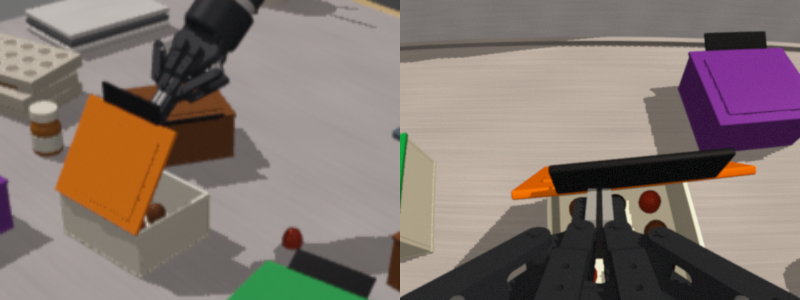

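```bash
python3 arc.py 1.006 1.4 7 0
```

```text
r,h 0.13368212485978961 0.0021688016160658075
[0, 0, 0, 0.0022, -0.0007, -0.0072, 0],[0, 0, 0, 0.0026, -0.0007, -0.007, 0],[0, 0, 0, 0.003, -0.0007, -0.0069, 0],[0, 0, 0, 0.0034, -0.0008, -0.0067, 0],[0, 0, 0, 0.0037, -0.0008, -0.0065, 0],[0, 0, 0, 0.0041, -0.0008, -0.0063, 0],[0, 0, 0, 0.0045, -0.0008, -0.006, 0]
```

Call:
{"op": "carry_out", "data": {"steps": [[0,0,0,0.0022,-0.0007,-0.0072,0],[0,0,0,0.0026,-0.0007,-0.007,0],[0,0,0,0.003,-0.0007,-0.0069,0],[0,0,0,0.0034,-0.0008,-0.0067,0],[0,0,0,0,0,0,0]]}}

```text
t: 8.83
tool_pos: [0.5951, -0.1149, 0.1897]
tcp_rot: [0.931, 0.003, -0.366, -0.0]
ft_force: [-2.0, -0.4, 3.5]
width: -0.0002
```

```bash
python3 log.py;python3 th.py
```

```text
8.8333 [-0.486 -0.546 -0.729  0.63   0.355  2.793] [ 0.5951 -0.1149  0.1897] [-1.99 -0.39  3.51]
theta 1.2205386847747017 [0.93558501 0.08328114 0.34313982] [ 0.59745788 -0.21298511  0.0748465 ] [ 0.65746869 -0.05945849  0.21591177] 329
```

```bash
python3 arc.py 1.22 1.7 8 .004
```

```text
r,h 0.13385836478831464 0.004841513328216737
[0, 0, 0, 0.0037, -0.0008, -0.0071, 0],[0, 0, 0, 0.0041, -0.0008, -0.0069, 0],[0, 0, 0, 0.0045, -0.0008, -0.0067, 0],[0, 0, 0, 0.0049, -0.0009, -0.0064, 0],[0, 0, 0, 0.0053, -0.0009, -0.0061, 0],[0, 0, 0, 0.0057, -0.0009, -0.0058, 0],[0, 0, 0, 0.0061, -0.0009, -0.0055, 0],[0, 0, 0, 0.0064, -0.0009, -0.0051, 0]
```

Call:
{"op": "carry_out", "data": {"steps": [[0,0,0,0.0027,-0.0008,-0.008,0],[0,0,0,0.0036,-0.0008,-0.0074,0],[0,0,0,0.0045,-0.0008,-0.0067,0],[0,0,0,0.0049,-0.0009,-0.0064,0],[0,0,0,0,0,0,0]]}}

```text
t: 9.3
tool_pos: [0.6256, -0.1111, 0.198]
tcp_rot: [0.93, 0.004, -0.367, -0.001]
ft_force: [-0.8, 0.2, 0.0]
width: 0.0001
```

```bash
python3 log.py;python3 look.py pics/c10.png
```

```text
9.3 [-0.443 -0.46  -0.658  0.605  0.325  2.826] [ 0.6256 -0.1111  0.198 ] [-0.77  0.19  0.01]
```

View pics/c10.png

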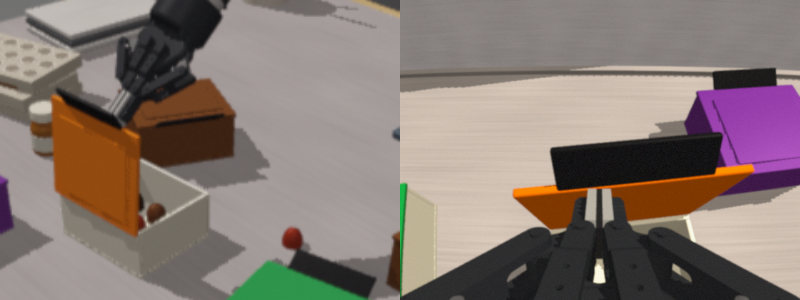

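Call:
{"op": "carry_out", "data": {"steps": [[0,0,0,0.0035,-0.0006,-0.0036,0],[0,0,0,0.0036,-0.0006,-0.0035,0],[0,0,0,0.0037,-0.0006,-0.0034,0],[0,0,0,0.0037,-0.0006,-0.0034,0],[0,0,0,0.0037,-0.0006,-0.0034,0],[0,0,0,0.0037,-0.0006,-0.0034,0],[0,0,0,0,0,0,0]]}}

```text
t: 9.98
tool_pos: [0.6556, -0.1075, 0.1989]
tcp_rot: [0.931, 0.003, -0.366, -0.001]
ft_force: [0.3, -0.7, -0.6]
width: -0.0001
```

```bash
python3 log.py;python3 look.py pics/c11.png
```

```text
9.9833 [-0.406 -0.376 -0.601  0.569  0.299  2.855] [ 0.6556 -0.1075  0.1989] [ 0.29 -0.7  -0.64]
```

View pics/c11.png

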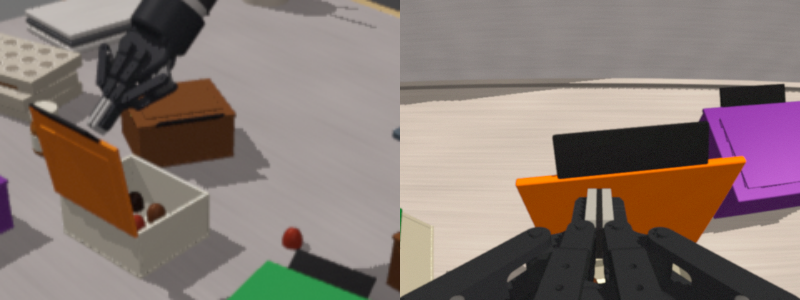

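The lid is past upright and leaning back, with no measurable force on the fingers. Next I back off along the tool axis.

Call:
{"op": "carry_out", "data": {"steps": [[0,0,0,-0.006,0,0,0],[0,0,0,-0.012,0,0,0],[0,0,0,-0.015,0,0,0],[0,0,0,-0.015,0,0,0],[0,0,0,-0.015,0,0,0],[0,0,0,-0.015,0,0,0],[0,0,0,-0.015,0,0,0],[0,0,0,-0.015,0,0,0],[0,0,0,-0.01,0,0,0],[0,0,0,0,0,0,0],[0,0,0,0,0,0,0]]}}

```text
t: 11.0
tool_pos: [0.5684, -0.1088, 0.2806]
tcp_rot: [0.931, 0.003, -0.365, -0.0]
ft_force: [0.3, -0.6, -0.2]
width: 0.0001
```

```bash
python3 log.py;python3 - <<'E'
from rig import env
from h import *
p0=np.load('topp.npy');W0=np.load('topd.npy')
for n in("scene","top"):
    p,d=env.read_camera(n);cv2.imwrite(f"pics/{n}12.png",p[:,:,::-1])
m=env.camera_model('top');W=cloud(m,d);Wo=cloud(m,W0)
def cen(p,W,f,roi):
    h,s,v=[x.astype(int) for x in cv2.split(cv2.cvtColor(p,cv2.COLOR_RGB2HSV))];mk=f(h,s,v);z=np.zeros_like(mk);a,b,c,e=roi;z[a:b,c:e]=1
    return np.median(W[mk&z],0).round(4)
for nm,f,roi in [('green',lambda h,s,v:(h>50)&(h<85)&(s>120),(170,270,170,280)),('praline',lambda h,s,v:((h<8)|(h>172))&(s>130),(295,318,292,316)),('spat',lambda h,s,v:(h>8)&(h<25)&(s>80),(262,322,118,142)),('jar',lambda h,s,v:(s<60)&(v>170),(235,275,490,530))]:
    print(nm,cen(p0,Wo,f,roi),cen(p,W,f,roi))
ms=env.camera_model('scene');ps,ds=env.read_camera('scene');Ws=cloud(ms,ds)
h,s,v=[x.astype(int) for x in cv2.split(cv2.cvtColor(ps,cv2.COLOR_RGB2HSV))]
mk=(h>8)&(h<20)&(s>190)&(v>60);mk[:150]=0;mk[:,:190]=0;mk[:,320:]=0
P=Ws[mk&(Ws[...,0]>.5)];c=np.median(P,0);P=P[np.linalg.norm(P-c,axis=1)<.13];vt=np.linalg.svd(P-P.mean(0),full_matrices=False)[2];n=vt[2]*np.sign(vt[2][0]);print('theta',np.arccos(n[2]),n,len(P))
E
```

```text
11.0 [-0.506 -0.641 -0.602  0.857  0.368  2.779] [ 0.5684 -0.1088  0.2806] [ 0.33 -0.59 -0.23]
green [0.6005 0.1755 0.077 ] [0.6003 0.1754 0.0771]
praline [0.4351 0.0105 0.0214] [0.4351 0.0105 0.0209]
spat [0.4542 0.3754 0.0169] [0.4558 0.3755 0.0172]
jar [ 0.5494 -0.4172  0.0748] [ 0.5488 -0.418   0.0746]
theta 1.947183083944297 [ 0.92234346  0.11908108 -0.36756256] 1381
```

View pics/top12.png

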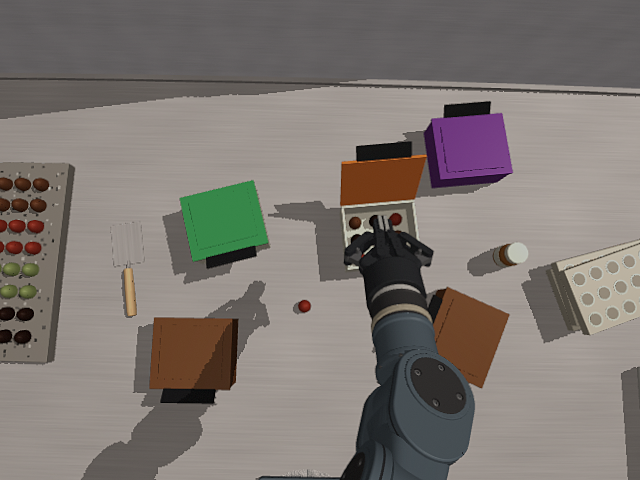

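View pics/scene12.png

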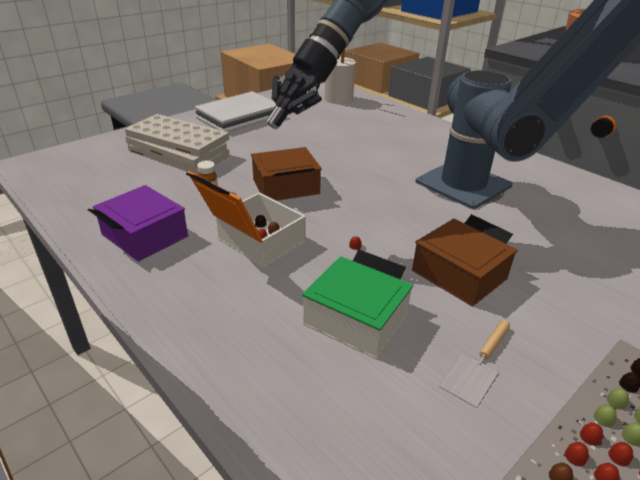

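Both pictures show the orange lid resting on its stop (measured at 1.95 rad), lid at top-view (341–425, 145–205). The box has not visibly moved, the other items are in place, and the arm is clear. I'm handing in.

```bash
python3 -c "
from rig import env
print(env.sign_off())"
```

```text
the job is handed in; nothing more can be done
None
```

The orange box is open. I pushed the lid up with the shut fingertips under the black lip, tipped it past upright, and it fell back onto its stop. I then backed the arm off and handed in at about 11 s of the 51 s allowed; no verdict is reported.

- **Lid and arm:** the lid measured about 1.95 rad, which is its stop. The tip had backed off about 12 cm by then, with only sensor noise on the force reading (under 1 N).
- **Other items:** the green lid's height was unchanged, so it is still shut. The green box, jar, spatula and praline were all within 2 mm of their starting readings. I judged the orange box's own position only by eye in the pictures, where it showed no shift.
- **One problem on the way:** at about 0.55 rad the fingertip jammed briefly against the lip, and the wrist read about 11 N against the 18 N limit. I backed it off 6 mm and followed the lid's arc more closely; after that the force readings between moves stayed at or below about 4 N.

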